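# Swap a bayonet lid between shelf pots and hold it half-turned

## Task

Unlock the lid on the lidded pot by turning it anticlockwise past its click, lift it out, and seat it in the notches of the open pot of the pair. Then turn it clockwise about 30 degrees, half-way to its lock click and never into the click, and finish still gripping it there, so that I can pencil a mark across lid and pot. Leave everything else on the shelf where it is.

Things in the scene. Friction and masses are not known exactly. Their poses are not given: they have to be found in the camera images.
- lid_grip (a point): the lid's upright grip bar, 50 mm long, 14 wide, 34 tall (6 to 40 mm above the disc's underside). Point at its centre, 27 mm above the disc's underside; x along the bar, y across its width, z up. At the start the lid is locked on the lidded pot, the bar 70 to 74 degrees clockwise (from above) from that pot's notches.
- lid: the lid: dark wood disc with a light wood bar on top, 80 mm across, 6 thick, about 120 g. Origin at the centre of the disc's underside; axes as for its bar. Below is a round plug 52 mm across, 13 long, with two round pins (8 mm thick, 5 tall) at its lower end, 28 mm from the axis, straight under the bar's two ends (+x and -x). A half turn leaves it the same.
- lidded_pot: the pot wearing the lid at the start: light wood, round, 82 mm across, 70 tall, fastened to the shelf. Origin at the centre of its underside, z up. Mouth and notches as told for the mouth of the open pot; the seated lid's disc rests 70 mm up. To unlock, turn the lid anticlockwise back over the click until its bar points along the pot's x, then lift.
- open_pot: the open pot: same wood, width, mouth and lock as the lidded pot but 55 mm tall, so the seated lid's disc rests 55 mm up. Fastened to the shelf. Origin at the centre of its underside, z up; notches on its +x and -x. From the notches the lid turns only clockwise (from above): springy click at 60 degrees (felt from 50 to 70, about 0.1 N m), dead stop at 78. Half-way is 30.
- open_pot_mouth (a point): centre of the open pot's mouth, at its top, 55 mm up. Metal rim 6 mm thick with a round hole 56 mm across and two opposite notches 13 mm wide, reaching 34 mm from the axis, on the pot's +x and -x. The lid goes in and out only with its bar in line with them (within 4 degrees); then its pins lie in the groove below with 2 mm of play up and sideways.
- bail0_mid (a point): wooden wicket bail 1 of 4, lying loose, 108 mm long, 18 mm thick; point at its middle, x along it. Bystander.
- bail1_mid (a point): wooden wicket bail 2 of 4, lying loose, 108 mm long, 18 mm thick; point at its middle, x along it. Bystander.
- bail2_mid (a point): wooden wicket bail 3 of 4, lying loose, 108 mm long, 18 mm thick; point at its middle, x along it. Bystander.
- bail3_mid (a point): wooden wicket bail 4 of 4, lying loose, 108 mm long, 18 mm thick; point at its middle, x along it. Bystander.
- ball_center (a point): pink leather-look ball, 72 mm across, resting in a low wooden ring; point at its centre. Bystander.
- cone_mid (a point): green hard silicone marker cone, 105 mm tall, base 100 mm across; point on its axis 50 mm up. Bystander.
- bowl_mid (a point): small plain white ceramic cup-bowl, 90 mm across, 50 mm tall, no notches; point on its axis half-way up. Bystander.
Mind the look-alikes: they are no part of the job. Leave any green or yellow look-alike of the lid alone.

How it is judged:
On the way, in this order (a step that is already met when the one before it is completed fails the run):
1. the lid is turned back past the click while still seated in the lidded pot (horizontal distance between lid_grip and lidded_pot below 0.006 m and z of lid_grip in the frame of lidded_pot between 0.092 and 0.1015 m and angle between the x axis of lid_grip and the x axis of lidded_pot, either way round below 0.6 rad), for 0.05 s.
2. the lid is lifted clear of the lidded pot (z of lid_grip in the frame of lidded_pot above 0.117 m), for 0.05 s.
3. the lid is seated in the open pot, its pins in line with the notches (horizontal distance between lid_grip and open_pot below 0.006 m and z of lid_grip in the frame of open_pot between 0.077 and 0.0865 m and angle between the x axis of lid_grip and the x axis of open_pot, either way round below 0.2 rad), for 0.05 s.
At the end, for the whole second after the job is handed in: The lid is seated level in the open pot (centred within 6 mm, its disc within 4.5 mm of the pot's top), turned 20 to 42 degrees clockwise from the notches, at rest, and still gripped by the fingers (over 2 N) (horizontal distance between lid_grip and open_pot below 0.006 m and z of lid_grip in the frame of open_pot between 0.077 and 0.0865 m and angle between lid_grip's own z axis and vertical below 0.08 rad and angle between the x axis of lid_grip and the x axis of open_pot, either way round between 0.35 and 0.73 rad and contact force between the fingers and lid above 2 N and linear speed of lid below 0.02 m/s and angular speed of lid below 0.1 rad/s); the arm keeps its last pose, push and grip.
It fails at once if the lid is turned into the click of the open pot (over 54 degrees) (horizontal distance between lid_grip and open_pot below 0.006 m and z of lid_grip in the frame of open_pot between 0.077 and 0.0865 m and angle between the x axis of lid_grip and the x axis of open_pot, either way round above 0.95 rad).
It fails at once if a bystander is shifted more than 30 mm (distance of any of bail0_mid, bail1_mid, bail2_mid, bail3_mid, ball_center, cone_mid, bowl_mid from where it was at the start of the episode above 0.03 m).
It also fails if it takes over 48 s, if anything falls off the work surface, if the arm or the gripper's body presses on something with over 40 N, if the wrist force passes 120 N, or if a joint passes its speed limit or range.

## Robot

A 6-joint arm with a two-finger parallel gripper is mounted at the origin on the work surface. World frame = base frame: x ahead of the robot, y to its left, z up, the work surface at z = 0. Lengths are in m, angles in rad, forces in N, time in s.
With the tool pointing down it reaches from about 0.325 to 0.775 m from the base axis. Payload 5.5 kg.
Tool frame: the origin (TCP) lies between the finger pads; the fingertips stand 8 mm ahead of it and the grasp point (between the pads) lies 11 mm behind it (tcp_to_tips is the distance from the TCP to the fingertips, in m); z points along the fingers, y is the direction in which the jaws open and shut (so a half turn about z gives the same grasp; the last joint's range is limited). The gripper opens to 88 mm and grips with 3 to 60 N. Pads are 20 mm wide; open, the fingers measure 115 mm over their backs; the gripper's body (75 mm by 178 mm) begins 61 mm behind the grasp point.
Start: joints at [-1.352, 0.091, 1.231, -0, 1.82, -0.057], TCP at [0.163, -0.577, 0.231] pointing down, gripper open.
Joint ranges: [-2.87, 2.87], [-0.86, 2.18], [0.17, 2.46], [-1.51, 4.65], [0.06, 2.69], [-2.65, 2.65]. Speed limits (rad/s): [2.57, 2.57, 3.01, 3.14, 3.14, 3.14].

## Interface

Orientations are given as a unit quaternion [w, x, y, z].
In Python, from bench import * gives the robot as it stands. Calls block until the motion is done:
- move_to(position, orientation): joint-space move of the TCP to a pose.
- move_l(position, speed=0.15, orientation=None): straight line of the TCP; orientation=None keeps the orientation; speed is the mean speed in m/s.
- movej(angles): joint-space move.
- gripper_open() and close(): open the fingers fully, or close them until they stop; the grip force is fixed at half the most.
- hold(seconds).
- inverse_kinematics(position, orientation): joint angles nearest the present ones, or None.
- state(): the state.
- get_image(name): name is "scene" or "top" or "wrist"; returns a dict with "frame" (384x512x3 uint8, blue, green, red), "depth" (384x512 float32, m along the optical axis (not along the pixel's ray), 0 where there is no reading), "camera_matrix" (3x3 intrinsics, pixels), "view" (4x4, takes a point from world to camera coordinates). Camera axes: x right, y up, looking along -z (the intrinsics and any distortion apply to the point x, -y, -z); pixel columns grow to the right and rows downward; lengths in m; the calibration is good to about 2 mm. The wrist camera is an equidistant fisheye: a pixel r from the principal point sees the ray r / f radians off the axis. A picture is of the moment at which its call begins.
A pose or a line that the arm cannot do raises IKError and nothing moves.
- job_done(): hands the job in, once; it reports no verdict.
The state is a dict: "time": time; "joint_pos": joint angles; "dq": joint speeds; "joint_torque": joint torques, N m; "ee_pos": TCP position; "ee_rot": TCP orientation; "ft_force": force on the tool from outside, world axes, zero at the start; "moment": the same for the moment, N m; "finger_gap": finger opening in m.
Only numpy, scipy, OpenCV 4.12 (cv2) and the standard library are available. Lean on these libraries where they do the work, as an engineer would, in place of code of your own. Each camera call takes 0.05 s, during which the arm holds its last target. There are 200 camera calls.

## Working session

There is one attempt and no reset: what is moved stays moved. The work goes in short steps, each a Python script; the robot and the scene stay as the last script left them, time stands still between calls to the robot, and variables do not carry over. Pictures are saved under pics/ and viewed, about 8 in all and at most 12, crops included, and the job is handed in when it is done.

```bash
mkdir -p pics; ls
python3 - <<'E'
from bench import *
import cv2,numpy as np,pickle
d={}
for n in("scene","top","wrist"):
    d[n]=get_image(n); print(n,d[n]["camera_matrix"].round(1).tolist(),np.linalg.inv(d[n]["view"]).round(3).tolist(),[k for k in d[n]])
pickle.dump(d,open("a.pkl","wb"))
cv2.imwrite("pics/top1.png",cv2.resize(d["top"]["frame"],(800,600)))
cv2.imwrite("pics/scene1.png",cv2.resize(d["scene"]["frame"],(800,600)))
s=state();print(s)
E
```

```text
pics
scene [[449.3, 0.0, 253.0], [0.0, 449.3, 184.2], [0.0, 0.0, 1.0]] [[0.699, -0.582, 0.414, 1.043], [0.715, 0.569, -0.406, -0.517], [0.001, 0.58, 0.814, 1.158], [0.0, 0.0, 0.0, 1.0]] ['frame', 'depth', 'camera_matrix', 'view']
top [[450.6, 0.0, 257.3], [0.0, 450.6, 191.5], [0.0, 0.0, 1.0]] [[0.011, 0.998, -0.065, 0.438], [-1.0, 0.012, 0.017, 0.019], [0.017, 0.065, 0.998, 1.14], [0.0, 0.0, 0.0, 1.0]] ['frame', 'depth', 'camera_matrix', 'view']
wrist [[297.3, 0.0, 259.0], [0.0, 297.3, 194.5], [0.0, 0.0, 1.0]] [[0.272, 0.917, 0.292, 0.244], [-0.962, 0.26, 0.082, -0.555], [-0.001, -0.303, 0.953, 0.383], [0.0, 0.0, 0.0, 1.0]] ['frame', 'depth', 'camera_matrix', 'view']
{'time': 0.15, 'joint_pos': array([-1.35171283e+00,  9.16991603e-02,  1.23160590e+00, -1.16229730e-05,
        1.81975543e+00, -5.67045275e-02]), 'dq': array([ 0.00077571, -0.00017551, -0.00321377,  0.00170009, -0.00207713,
        0.00044187]), 'joint_torque': array([ 2.66457602e-03, -4.47045064e+01, -4.06907344e+01,  7.00802123e-02,
        2.75061687e-02, -1.21175567e-04]), 'ee_pos': array([ 0.16333219, -0.577136  ,  0.22976056]), 'ee_rot': array([-7.31046589e-04,  9.90507606e-01,  1.37455971e-01, -6.51360355e-05]), 'ft_force': array([-0.03207618,  0.26595042, -0.20518062]), 'moment': array([-0.01823258,  0.01413193,  0.01378352]), 'finger_gap': 0.0877088753507417}
```

View pics/top1.png

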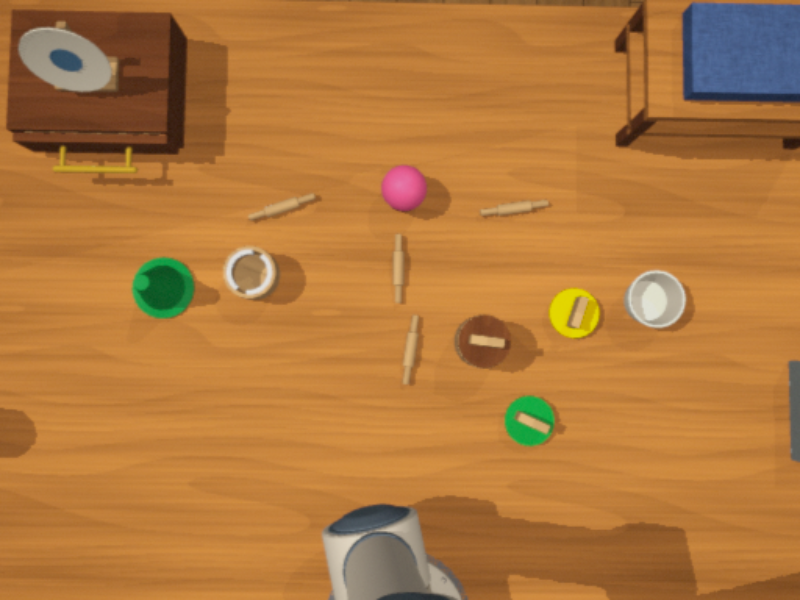

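View pics/scene1.png

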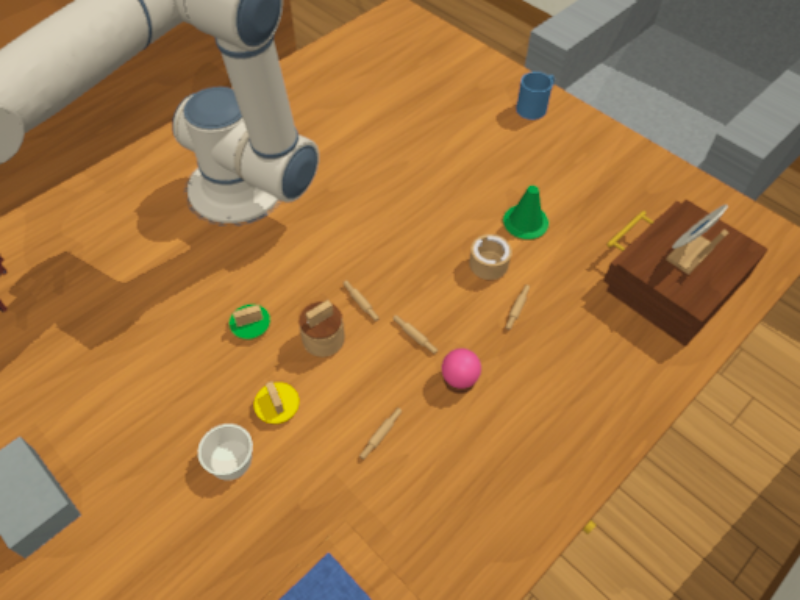

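The dark-wood disc with light bar at top (483,341) is the lid. The yellow (575,313) and green (530,421) discs are look-alikes lying flat on the shelf. The open pot with the notched metal rim is at (250,273), and the plain white bowl at (656,299) is a bystander. Next I measure the lid and pot, and confirm them in one enlarged crop.

```bash
cat > h.py <<'E'
import numpy as np, cv2
def cast(im,uv,z,fish=False):
    K=im["camera_matrix"];T=np.linalg.inv(im["view"]);uv=np.atleast_2d(np.asarray(uv,float))
    x=(uv-K[:2,2])/K[0,0]
    if fish:
        r=np.linalg.norm(x,axis=1,keepdims=True)+1e-12
        d=np.c_[x[:,:1]/r*np.sin(r),-x[:,1:]/r*np.sin(r),-np.cos(r)]
    else: d=np.c_[x[:,0],-x[:,1],-np.ones(len(x))]
    d=d@T[:3,:3].T;o=T[:3,3]
    return o+d*((z-o[2])/d[:,2:])
def proj(im,p,fish=False):
    K=im["camera_matrix"];q=(im["view"]@np.append(p,1))[:3]*[1,-1,-1]
    if fish:
        r=np.hypot(q[0],q[1]);t=np.arctan2(r,q[2]);q=np.array([q[0]/r*t,q[1]/r*t,1.])
    return (K@(q/q[2]))[:2]
def topdown(im,c,z,half=.06,n=400,fish=False):
    "resample plane z around c: rows = -x (x up), cols = -y (y left)"
    g=np.linspace(half,-half,n)
    uv=np.array([[proj(im,[c[0]+a,c[1]+b,z],fish) for b in g] for a in g],np.float32)
    return cv2.remap(im["frame"],uv[...,0],uv[...,1],cv2.INTER_CUBIC)
E
python3 - <<'E'
import pickle
from h import *
d=pickle.load(open("a.pkl","rb"));t=d["top"]
hsv=cv2.cvtColor(t["frame"],cv2.COLOR_BGR2HSV)
def box(c,r=25):
    u,v=int(c[0]*.64),int(c[1]*.64);return slice(v-r,v+r),slice(u-r,u+r),u-r,v-r
for nm,c,z,f in(("rim",(250,273),.055,lambda h:(h[...,1]<70)&(h[...,2]>110)),("disc",(483,341),.076,lambda h:(h[...,2]<120)),("bar",(487,341),.11,None)):
    a,b,u0,v0=box(c)
    h=hsv[a,b]
    if f is None: # light wood within disc
        m=(h[...,2]>150)&(h[...,1]<150)
    else: m=f(h)
    m=m.astype(np.uint8)
    n,l,s,ce=cv2.connectedComponentsWithStats(m); print(nm,s.tolist())
    k=1+np.argmax(s[1:,4]); pts=np.argwhere(l==k)[:,::-1]+[u0,v0]
    cn=cv2.convexHull(pts.astype(np.float32));W=cast(t,cn[:,0],z)[:,:2].astype(np.float32)
    print(nm,cv2.minEnclosingCircle(W),cv2.minAreaRect(W))
    Wa=cast(t,pts,z)[:,:2]; ev,V=np.linalg.eigh(np.cov(Wa.T)); print(Wa.mean(0),np.degrees(np.arctan2(V[1,1],V[0,1])))
a=cv2.resize(t["frame"][150:200,135:185],(400,400),interpolation=2);b=cv2.resize(t["frame"][193:243,284:334],(400,400),interpolation=2)
cv2.imwrite("pics/crop1.png",np.hstack([a,b]))
E
```

```text
rim [[0, 0, 50, 50, 2229], [10, 10, 18, 27, 145], [22, 14, 17, 26, 126]]
rim ((0.5522000193595886, 0.24769146740436554), 0.03366609290242195) ((0.5560144782066345, 0.25671422481536865), (0.030399668961763382, 0.06701159477233887), 67.08308410644531)
[0.55706271 0.2586186 ] 157.70592527294102
disc [[0, 0, 50, 50, 2352], [19, 10, 7, 11, 33], [37, 24, 6, 7, 22], [17, 28, 16, 11, 93]]
disc ((0.42768216133117676, -0.1203077957034111), 0.02027677744626999) ((0.42576542496681213, -0.1200852021574974), (0.03555809706449509, 0.023291168734431267), 86.25733947753906)
[ 0.42771207 -0.11503192] 116.71304965204494
bar [[0, 0, 50, 50, 2347], [15, 11, 1, 1, 1], [9, 13, 4, 5, 7], [7, 21, 1, 2, 2], [14, 21, 23, 9, 136], [5, 29, 1, 1, 1], [7, 29, 1, 1, 1], [8, 32, 2, 3, 3], [14, 40, 1, 1, 1], [18, 41, 1, 1, 1]]
bar ((0.4436098039150238, -0.12231031805276871), 0.02558005601167679) ((0.44565385580062866, -0.12252191454172134), (0.05083326995372772, 0.013891818933188915), 83.53961944580078)
[ 0.44556847 -0.12276583] 82.89465446109213
```

View pics/crop1.png

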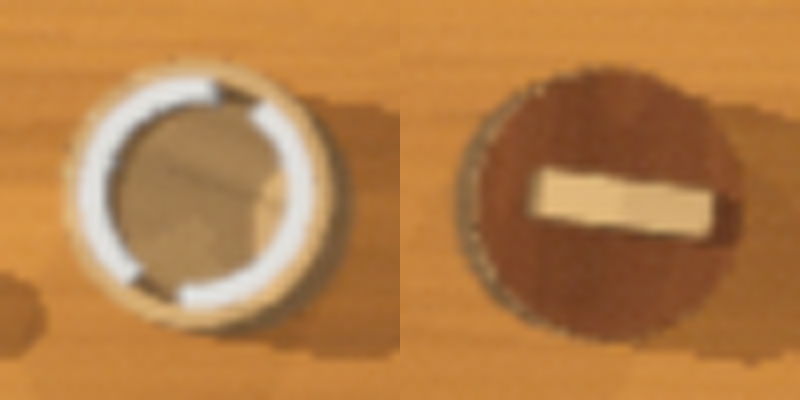

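The crop confirms both. Left is the metal rim with two notches at crop (238,95) and (158,290). Right is the dark-wood lid with its light bar centred at about crop (623,203). Next, wrist-camera close-ups of both for accuracy.

```bash
cat >> h.py <<'E'
def down(th): return [0,float(np.cos(th/2)),float(np.sin(th/2)),0]
E
python3 - <<'E'
from bench import *
from h import *
import pickle
d=pickle.load(open("a.pkl","rb"));t=d["top"]
print("top notches",cast(t,[[164.75,161.9],[154.75,186.25]],.055).round(4))
w={}
P=[.555,.252]
for nm,p,z,th in(("pot",P,.20,2.75),("pot2",P,.20,1.2),("lid",[.4455,-.1226],.23,1.449)):
    move_to([*p,z],down(th)); hold(.3); w[nm]=get_image("wrist"); s=state(); print(nm,s["time"],s["joint_pos"].round(3),s["ee_pos"].round(4))
pickle.dump(w,open("b.pkl","wb"))
A=topdown(w["pot"],P,.055,.05,400,True);B=topdown(w["pot2"],P,.055,.05,400,True);C=topdown(w["lid"],[.4455,-.1226],.11,.05,400,True)
cv2.imwrite("pics/w1.png",cv2.resize(np.hstack([A,B,C]),(800,267)))
E
```

```text
top notches [[0.5769 0.2249 0.055 ]
 [0.5177 0.2474 0.055 ]]
pot 3.7083 [ 0.37   0.113  1.262 -0.     1.767 -0.809] [0.5551 0.2518 0.2   ]
pot2 5.4417 [ 0.37   0.113  1.262 -0.     1.767  0.741] [0.555 0.252 0.2  ]
lid 7.25 [-0.341 -0.28   1.58   0.     1.842 -0.22 ] [ 0.4457 -0.1222  0.2299]
```

View pics/w1.png

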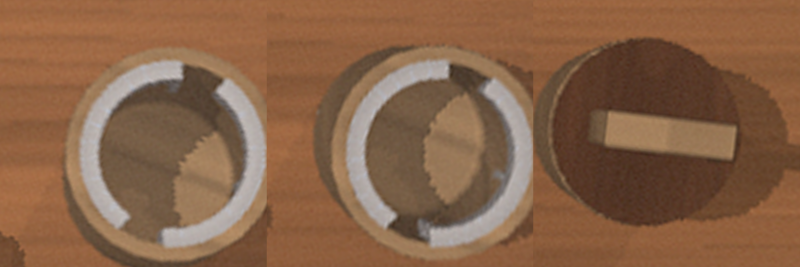

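The wrist views show the pot's rim and both notches clearly, with the pot about 15 mm from my first guess. The lid's bar is also clear. Now I compute centres and angles from masks.

```bash
cat > m.py <<'E'
from h import *
from scipy.optimize import least_squares
def fitcircle(W):
    return least_squares(lambda q:np.hypot(*(W-q[:2]).T)-q[2],[*W.mean(0),.034],loss="soft_l1",f_scale=.0005).x
def grid(half,c,n): 
    g=np.linspace(half,-half,n); return c[0]+g,c[1]+g
def rim(im,c,fish):
    A=topdown(im,c,.055,.06,480,fish);h=cv2.cvtColor(A,cv2.COLOR_BGR2HSV)
    m=((h[...,1]<75)&(h[...,2]>115)).astype(np.uint8)
    m=cv2.morphologyEx(m,cv2.MORPH_OPEN,np.ones((5,5)))
    gx,gy=grid(.06,c,480);r,k=np.nonzero(m);W=np.c_[gx[r],gy[k]]
    W=W[np.hypot(*(W-np.array(c)).T)<.045]
    q=np.array([*c,.034])
    for _ in range(4):
        d=W-q[:2];ph=np.degrees(np.arctan2(d[:,1],d[:,0]))//2;rr=np.hypot(*d.T)
        E=np.array([W[ph==b][np.argmax(rr[ph==b])] for b in np.unique(ph) if (ph==b).sum()>30]);q=fitcircle(E)
    d=W-q[:2];ph=np.arctan2(d[:,1],d[:,0]);z=np.exp(2j*ph).mean()
    # notch edges: gaps in angle histogram
    hist,_=np.histogram(np.degrees(ph)%360,bins=360,range=(0,360));gap=np.nonzero(hist<.35*np.median(hist))[0]
    return q.round(4),np.degrees(np.angle(-z)/2)%180,gap.tolist()
def bar(im,c,z,fish):
    A=topdown(im,c,z,.045,450,fish);h=cv2.cvtColor(A,cv2.COLOR_BGR2HSV)
    m=cv2.inRange(h,(8,60,int(np.percentile(h[...,2][200:250,200:250],50)*.88)),(25,160,255))
    m=cv2.morphologyEx(m,cv2.MORPH_OPEN,np.ones((7,7)))
    n,l,s,ce=cv2.connectedComponentsWithStats(m);k=l[225,225];r,cc=np.nonzero(l==k)
    gx,gy=grid(.045,c,450);W=np.c_[gx[r],gy[cc]].astype(np.float32)
    R=cv2.minAreaRect(W);V=np.linalg.eigh(np.cov(W.T))[1][:,1]
    return R,W.mean(0).round(4),np.degrees(np.arctan2(V[1],V[0]))%180
E
python3 - <<'E'
from m import *
import pickle
t=pickle.load(open("a.pkl","rb"))["top"];w=pickle.load(open("b.pkl","rb"))
for im,f in((t,0),(w["pot"],1),(w["pot2"],1)): print(rim(im,[.547,.237],f))
print(bar(t,[.4455,-.1226],.11,0));print(bar(w["lid"],[.4455,-.1226],.11,1))
E
```

```text
(array([0.5485, 0.2381, 0.036 ]), np.float64(159.04072385302305), [148, 149, 150, 151, 152, 153, 154, 155, 156, 157, 158, 159, 160, 161, 162, 163, 164, 165, 166, 167, 168, 169, 170, 327, 328, 329, 330, 331, 332, 333, 334, 335, 336, 337, 338, 339, 340, 341, 342, 343, 344, 345, 346])
(array([0.5474, 0.2372, 0.0352]), np.float64(160.02950411620384), [146, 147, 148, 149, 150, 151, 152, 153, 154, 155, 156, 157, 158, 159, 160, 161, 162, 163, 164, 165, 166, 167, 168, 169, 170, 171, 326, 327, 328, 329, 330, 331, 332, 333, 334, 335, 336, 337, 338, 339, 340, 341, 342, 343, 344, 345, 346, 347, 348, 349, 350, 351, 352])
(array([0.5476, 0.2371, 0.0353]), np.float64(158.98601164126416), [146, 147, 148, 149, 150, 151, 152, 153, 154, 155, 156, 157, 158, 159, 160, 161, 162, 163, 164, 165, 166, 326, 327, 328, 329, 330, 331, 332, 333, 334, 335, 336, 337, 338, 339, 340, 341, 342, 343, 344, 345, 346, 347, 348, 349, 350, 351, 352])
(((0.4455817937850952, -0.12345819175243378), (0.04845599830150604, 0.012904001399874687), 84.47245788574219), array([ 0.4455, -0.1229], dtype=float32), np.float64(83.36330307022209))
(((0.4446078836917877, -0.12398827075958252), (0.04829757288098335, 0.012155994772911072), 83.15738677978516), array([ 0.4448, -0.1236], dtype=float32), np.float64(83.43108118098513))
```

Lid bar is at (0.445,-0.1234), 83.4°. Open pot is at (0.5477,0.2374) with its notches at about 158.5°. Grasp and turn in steps, watching the moment.

Run:
```python
from bench import *
from h import *
th=np.radians(83.4);p=[.4450,-.1234]
move_to([*p,.15],down(th));move_l([*p,.088],speed=.06)
hold(.2);f0=state();print(f0["time"],f0["ee_pos"].round(4),f0["ft_force"].round(2),f0["moment"].round(3))
close();hold(.2)
def rep():
    s=state();print(round(s["time"],2),s["ee_pos"].round(4),round(np.degrees(2*np.arctan2(s["ee_rot"][2],s["ee_rot"][1]))%360,1),s["ft_force"].round(1),s["moment"].round(3),round(s["finger_gap"],4))
rep()
q=np.array(state()["joint_pos"])
for a in(12,24,36,48,56,62,66,69):
    t=q.copy();t[5]-=np.radians(a);movej(t);rep()
```

```text
9.05 [ 0.4452 -0.1235  0.0884] [ 0.22 -0.24 -0.32] [-0.098 -0.073 -0.05 ]
10.38 [ 0.445  -0.1234  0.088 ] 83.4 [-0.2 -0.2 -0.7] [-0.035 -0.044  0.023] 0.014
10.69 [ 0.4451 -0.1234  0.088 ] 95.2 [-0.4 -0.2  0.2] [-0.098 -0.19   0.09 ] 0.0137
11.01 [ 0.445  -0.1234  0.088 ] 107.0 [-0.9 -0.1 -0.5] [ 0.058 -0.15   0.001] 0.0137
11.32 [ 0.445  -0.1234  0.088 ] 119.0 [ 0.1 -0.2 -1.4] [-0.041 -0.127 -0.003] 0.0138
11.64 [ 0.445  -0.1234  0.088 ] 131.0 [ 0.4  0.8 -0.8] [ 0.001 -0.168  0.022] 0.0143
11.9 [ 0.445  -0.1234  0.088 ] 139.0 [-0.3  0.8 -0.6] [-0.004 -0.154  0.024] 0.0135
12.15 [ 0.445  -0.1234  0.088 ] 145.0 [ 0.4 -0.1 -0.8] [-0.001 -0.165  0.027] 0.0141
12.4 [ 0.445  -0.1234  0.088 ] 149.1 [ 0.1 -0.1 -0.3] [ 0.004 -0.058  0.007] 0.0141
12.65 [ 0.445  -0.1234  0.088 ] 152.2 [-0.5 -0.2  0.2] [ 0.029 -0.144  0.034] 0.0136
```

```bash
cat >> h.py <<'E'
def rep(s):
    print(round(s["time"],2),s["ee_pos"].round(4),round(np.degrees(2*np.arctan2(s["ee_rot"][2],s["ee_rot"][1]))%360,1),s["ft_force"].round(1),s["moment"].round(3),round(s["finger_gap"],4),flush=True)
E
python3 - <<'E'
from bench import *
from h import *
q=np.array(state()["joint_pos"])
for a in(1,2,3,4,5,6):
    t=q.copy();t[5]-=np.radians(a);movej(t);hold(.1);s=state();rep(s)
    if abs(s["moment"][2])>.12: break
E
```

```text
13.0 [ 0.445  -0.1234  0.088 ] 153.1 [ 0.5  0.  -0.3] [-0.027 -0.162  0.013] 0.0138
13.35 [ 0.445  -0.1234  0.088 ] 154.2 [-0.1 -0.2 -0.7] [-0.007 -0.125 -0.027] 0.0139
13.7 [ 0.445  -0.1234  0.088 ] 155.2 [ 0.8 -0.3 -0.8] [ 0.077 -0.131 -0.013] 0.014
14.05 [ 0.445  -0.1234  0.088 ] 156.2 [-0.1 -0.4 -1. ] [ 0.028 -0.188 -0.034] 0.014
14.4 [ 0.445  -0.1234  0.088 ] 157.2 [-0.3  0.2 -1.2] [-0.087 -0.108 -0.027] 0.0138
14.75 [ 0.4449 -0.1237  0.088 ] 158.2 [-0.9 -3.  -0.3] [-0.43   0.031 -0.087] 0.0142
```

Side force appears at 158.2°, so the stop has been reached. I back off 1.5° and lift gently.

Run:
```python
from bench import *
from h import *
q=np.array(state()["joint_pos"]);q[5]+=np.radians(1.5);movej(q);hold(.1);rep(state())
p=[.4450,-.1234]
for z in(.090,.092,.095,.098,.102,.108):
    move_l([*p,z],speed=.04);s=state();rep(s)
    if s["ft_force"][2]<-8: break
```

```text
15.1 [ 0.445  -0.1234  0.088 ] 156.7 [0.2 0.1 0.2] [ 0.065 -0.153 -0.   ] 0.0137
15.35 [ 0.4451 -0.1233  0.0902] 156.7 [-0.2  0.2 -0.9] [-0.018 -0.097 -0.02 ] 0.0138
15.6 [ 0.4451 -0.1234  0.0922] 156.7 [ 0.1 -0.1 -1.6] [-0.009 -0.13   0.03 ] 0.0139
15.85 [ 0.4451 -0.1235  0.0953] 156.7 [-0.1 -0.7 -1.4] [ 0.079 -0.138  0.02 ] 0.0138
16.1 [ 0.4451 -0.1235  0.0983] 156.7 [-0.1 -0.6 -1.3] [ 0.014 -0.112  0.001] 0.0141
16.35 [ 0.4452 -0.1235  0.1024] 156.7 [-0.4  0.1 -1.1] [ 0.023 -0.142 -0.051] 0.0138
16.65 [ 0.4452 -0.1235  0.1085] 156.7 [-0.6 -0.6 -0.9] [ 0.069 -0.1   -0.026] 0.0139
```

Run:
```python
from bench import *
from h import *
import pickle
move_l([.4450,-.1234,.19],speed=.15)
P=[.5477,.2374];th=np.radians(158.5)
move_to([*P,.19],down(th));move_l([*P,.125],speed=.1);hold(.3);rep(state())
w={n:get_image(n) for n in("wrist","scene","top")};pickle.dump(w,open("c.pkl","wb"))
A=cv2.resize(w["wrist"]["frame"],(512,384))
B=w["scene"]["frame"][125:221,250:378];B=cv2.resize(B,(512,384),interpolation=2)
cv2.imwrite("pics/hover.png",cv2.resize(np.hstack([A,B]),(800,300)))
```

```text
19.85 [0.548  0.2375 0.1257] 158.5 [ 0.   0.9 -0.8] [ 0.073 -0.172 -0.015] 0.0141
```

View pics/hover.png

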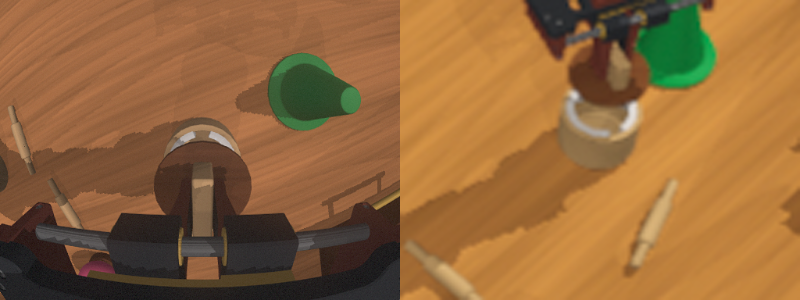

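The wrist picture shows the lid held centrally in the fingers with its bar at (203,200), above the pot whose rim shows behind it. The scene crop agrees. I measure the in-hand disc centre against the TCP with a fixed 40 mm circle fit.

Run:
```python
from m import *
import pickle
w=pickle.load(open("c.pkl","rb"));c=np.array([.548,.2375]);z=.1257-.018+.006
out=[]
for n,f in(("wrist",1),("scene",0)):
    A=topdown(w[n],c,z,.06,480,f);h=cv2.cvtColor(A,cv2.COLOR_BGR2HSV);out.append(A)
    gx,gy=grid(.06,c,480);L=cv2.GaussianBlur(cv2.cvtColor(A,cv2.COLOR_BGR2LAB),(0,0),2).astype(float)
    print(n,"disc lab",L[[150,330,240,240],[240,240,150,330]].round().tolist())
    E=[]
    for ph in np.radians(np.arange(0,360,3)):
        r=np.arange(.033,.047,.00025);u=240-r*np.sin(ph)/.00025;v=240-r*np.cos(ph)/.00025
        prof=np.stack([cv2.remap(L[...,k].astype(np.float32),u.astype(np.float32)[None],v.astype(np.float32)[None],1)[0] for k in(0,1,2)],1)
        g=np.linalg.norm(prof[6:]-prof[:-6],axis=1);k=g.argmax()
        inner=prof[k]
        if g[k]>12: E.append([*(c+(r[k+3])*np.array([np.cos(ph),np.sin(ph)])),np.degrees(ph),g[k]])
    E=np.array(E)
    q=least_squares(lambda q:np.hypot(*(E[:,:2]-q).T)-.040,c,loss="soft_l1",f_scale=.0005).x
    res=np.hypot(*(E[:,:2]-q).T)-.040;ok=abs(res)<.001
    print(n,q.round(4),len(E),ok.sum(),E[ok,2].astype(int).tolist())
cv2.imwrite("pics/rect.png",cv2.resize(np.hstack(out),(800,400)))
```

```text
wrist disc lab [[75.0, 133.0, 141.0], [60.0, 137.0, 139.0], [70.0, 139.0, 144.0], [54.0, 137.0, 139.0]]
wrist [0.5485 0.2375] 93 77 [29, 39, 42, 45, 48, 51, 54, 59, 63, 66, 69, 72, 78, 81, 84, 87, 90, 93, 96, 99, 102, 105, 108, 111, 114, 117, 119, 123, 126, 129, 132, 135, 138, 141, 153, 156, 159, 162, 165, 174, 177, 180, 183, 186, 189, 192, 195, 198, 201, 204, 207, 210, 213, 216, 219, 222, 225, 228, 230, 234, 237, 239, 243, 246, 248, 252, 255, 258, 261, 264, 267, 270, 273, 276, 279, 282, 351]
scene disc lab [[100.0, 136.0, 151.0], [58.0, 146.0, 144.0], [131.0, 137.0, 155.0], [68.0, 143.0, 150.0]]
scene [0.5498 0.2354] 111 59 [0, 3, 6, 9, 12, 14, 18, 36, 42, 45, 48, 51, 54, 57, 59, 63, 66, 69, 72, 75, 81, 87, 117, 123, 126, 153, 156, 183, 186, 192, 195, 207, 210, 219, 222, 228, 230, 234, 237, 239, 243, 246, 248, 252, 255, 258, 261, 264, 267, 270, 330, 333, 339, 342, 345, 348, 351, 354, 357]
```

View pics/rect.png

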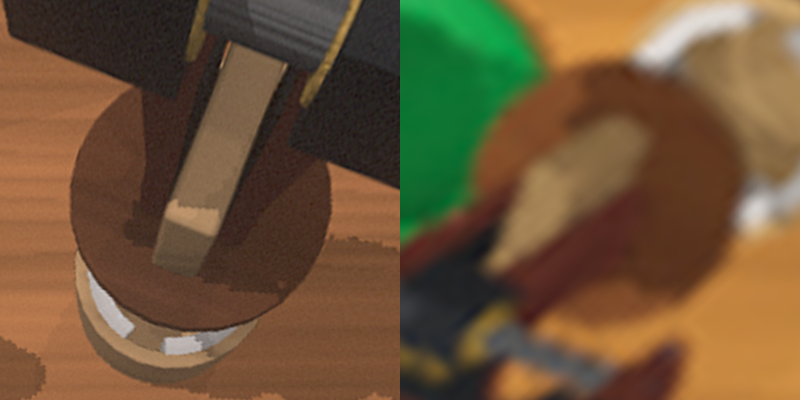

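The wrist fit puts the disc centre within 0.5 mm of the TCP from 77 edge points. The scene fit is partly occluded and differs by about 2.5 mm, so I give it less weight. Lowering guarded.

Run:
```python
from bench import *
from h import *
P=[.5475,.2374]
for z in(.092,.087,.085,.083,.080,.077,.0745,.0735):
    move_l([*P,z],speed=.05);s=state();rep(s)
    if s["ft_force"][2]>5 or np.linalg.norm(s["ft_force"][:2])>8: break
```

```text
20.81 [0.5476 0.2375 0.0922] 158.5 [-0.4  0.3 -0.6] [-0.045 -0.175  0.004] 0.0137
21.06 [0.5474 0.2374 0.0867] 158.5 [ 0.3  0.4 -1. ] [ 0.012 -0.161 -0.009] 0.0136
21.31 [0.5474 0.2374 0.0849] 158.5 [-0.5 -0.1 -0.7] [ 0.011 -0.101 -0.009] 0.0141
21.56 [0.5474 0.2374 0.0828] 158.5 [-0.6 -0.7 -0.4] [ 0.065 -0.119 -0.032] 0.0139
21.81 [0.5473 0.2373 0.0796] 158.5 [ 0.4  0.6 -1. ] [ 0.037 -0.097  0.018] 0.0137
22.06 [0.5473 0.2374 0.0767] 158.5 [ 0.8 -0.   0. ] [-0.017 -0.13   0.02 ] 0.0138
22.31 [0.5474 0.2373 0.0742] 158.5 [-0.3  0.8 -1.3] [ 0.045 -0.169  0.019] 0.0137
22.56 [0.5475 0.2374 0.0734] 158.5 [ 0.1  0.1 -1.3] [ 0.03  -0.186  0.024] 0.014
```

Entered without contact. I seat it to a light touch, then turn clockwise in steps.

Run:
```python
from bench import *
from h import *
P=[.5475,.2374]
for z in(.0729,.0724):
    move_l([*P,z],speed=.05);hold(.1);s=state();rep(s)
    if s["ft_force"][2]>2: break
q=np.array(s["joint_pos"])
for a in(6,12,18,24,30):
    t=q.copy();t[5]+=np.radians(a);movej(t);hold(.1);s=state();rep(s)
    if abs(s["moment"][2])>.2: break
hold(.4);rep(state())
import pickle
w={n:get_image(n) for n in("wrist","scene","top")};pickle.dump(w,open("d.pkl","wb"))
A=w["wrist"]["frame"];B=cv2.resize(w["scene"]["frame"][125:221,250:378],(512,384),interpolation=2)
cv2.imwrite("pics/end.png",cv2.resize(np.hstack([A,B]),(800,300)))
```

```text
22.91 [0.5476 0.2374 0.073 ] 158.5 [-0.1 -0.4 -1.7] [ 0.028 -0.186 -0.001] 0.0141
23.26 [0.5476 0.2374 0.073 ] 158.5 [-1.5 -1.2  5.4] [-0.141  0.228  0.026] 0.0136
23.61 [0.5477 0.2375 0.073 ] 152.6 [0.5 1.  1.7] [-0.054 -0.044  0.039] 0.0138
23.96 [0.5477 0.2375 0.0731] 146.7 [0.2 0.4 2. ] [ 0.007 -0.098  0.039] 0.0139
24.31 [0.5476 0.2375 0.073 ] 140.7 [-0.1  0.7  1.2] [-0.072 -0.135  0.003] 0.0141
24.66 [0.5476 0.2375 0.073 ] 134.7 [-0.8  0.1  1.4] [-0.016 -0.13   0.015] 0.0138
25.01 [0.5476 0.2374 0.073 ] 128.7 [0.1 0.4 2.1] [-0.023 -0.071  0.007] 0.0136
25.41 [0.5476 0.2375 0.073 ] 128.5 [ 0.2 -0.4  1.9] [-0.029 -0.04   0.069] 0.0143
```

View pics/end.png

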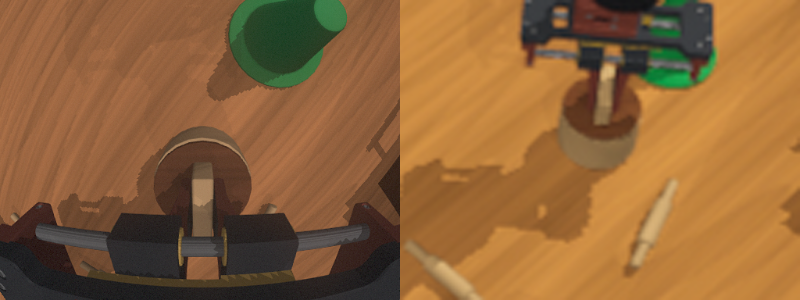

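The lid sits flush on the open pot. The bar is at wrist (203,200), as before the turn, so there was no visible slip in the grip. One numeric check of the bar's angle, then hand in if it agrees.

Run:
```python
from bench import *
from m import *
import pickle
ang=[]
for f,z,th in(("c.pkl",.1257,158.5),("d.pkl",.073,128.5)):
    im=pickle.load(open(f,"rb"))["wrist"];u=np.radians(th)
    c=np.array([.5476,.2375])+.017*np.array([np.cos(u),np.sin(u)])
    A=topdown(im,c,z+.022,.02,400,True);g=cv2.cvtColor(A,cv2.COLOR_BGR2GRAY)
    h=cv2.cvtColor(A,cv2.COLOR_BGR2HSV);_,m=cv2.threshold(g,0,255,cv2.THRESH_OTSU)
    m=cv2.morphologyEx(m,cv2.MORPH_OPEN,np.ones((9,9)))
    r,k=np.nonzero(m);gx,gy=grid(.02,c,400);W=np.c_[gx[r],gy[k]];V=np.linalg.eigh(np.cov(W.T))[1][:,1]
    ang.append(np.degrees(np.arctan2(V[1],V[0]))%180);print(f,"bar angle seen",ang[-1].round(1),"tool",th)
turn=ang[0]-ang[1];print("seen turn",turn.round(1))
rep(state())
if 25<turn<36: job_done();print("handed in")
```

```text
c.pkl bar angle seen 153.9 tool 158.5
d.pkl bar angle seen 127.8 tool 128.5
seen turn 26.2
25.56 [0.5476 0.2374 0.073 ] 128.5 [ 0.2 -0.7  1.2] [-0.064 -0.072  0.039] 0.0139
the job is handed in; nothing more can be done
handed in
```

The lid is seated in the open pot, turned about 30° clockwise from the notches, and still gripped there. I handed the job in at about 25.6 s of the 48 s allowed; no verdict was reported.

**What I did:** I turned the dark-wood lid about 73° anticlockwise over its click and on until it pressed on the stop. Then I backed off 1.5° and lifted it out with no snagging. It went into the open pot's notches without contact and was pressed down to a light touch (about 5 N), then turned clockwise.

**Last checks:**
- **Position:** the tool ended at 128.5°, against notches measured at about 158.5°, so it turned 30° by the robot's own reading.
- **Height and centring:** the tool stopped 73 mm above the shelf, which is where a fully seated lid puts it. The tool was within 0.2 mm of the pot centre I measured, and the last picture shows the disc flush on the pot.
- **Grip:** the finger gap still matched the bar's width (14 mm). I saw no sign of the click in the twisting force during the turn.

**Checks that disagreed:**
- **Turn angle:** my camera check of the bar showed a 26.2° turn against 30° by the tool. The mask covered only part of the bar, and it read 4.6° off the tool before the turn but 0.7° off at the end. I therefore put this down to the measurement; both figures are within your 20–42° range.
- **Lid centre before insertion:** the scene camera put it about 2.5 mm from the wrist camera's figure. I went with the wrist view, and the contact-free entry bore that out.

I kept clear of the other things on the shelf and felt no contact with them. I didn't re-measure their positions at the end.

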